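# Close the bayonet lid of a food canister

## Task

Close the steel food canister with its locking lid, the one with the bar grip and the pointer on its edge. The lid drops fully down only where its three lugs find the gaps in the collar (pointer over the small round stud); then turn it clockwise until it comes up against its stop, with the pointer facing the upright rib on the collar. Leave the other things on the table where they are.

Things in the scene. Friction and masses are not known exactly. Their poses are not given: they have to be found in the camera images.
- canister: Upright steel canister held fast in a round black cradle (it cannot move). Outside diameter 144 mm, cradle 168 mm, flat rim 130 mm above the table, open at the top. Origin: on the axis at table level; z up, x towards the closed mark. Stops inside let the lid, once down, turn only between open (its x axis 50 degrees anticlockwise of the canister's, from above) and closed (x axes the same)
- mouth (a point): Centre of the canister's mouth at rim height. The mouth is 116 mm wide, in an inward collar 6 mm thick; three straight gaps 20 mm wide run outward through it, at 50, 155 and 280 degrees anticlockwise from the canister's x, seen from above. Under the collar there is free room of 134 mm diameter
- closed_mark (a point): The closed mark: upright rib 8 mm wide and 34 mm tall standing 14 mm out from the collar; point on its top at rim height, 82 mm from the canister's axis
- open_mark (a point): The open mark: small round stud 8 mm thick that stands 11 mm out from the collar, 50 degrees anticlockwise (seen from above) of the closed mark; point above it at rim height, 82 mm from the axis
- lid: Loose round lid, 0.25 to 0.5 kg, right way up on the table. Origin: centre of its underside; z up, x towards the pointer. From below: plug 113 mm in diameter (108 mm in the lowest 4 mm), 22 mm tall; steel disc 148 mm in diameter, 8 mm thick. Resting on its lugs on the collar its origin is 8 mm below the rim; fully down, disc on the rim, 22 mm below it (108 mm above the table)
- lid_pointer (a point): Tip region of the pointer, a tab 10 mm wide reaching 86 mm from the lid's axis: point on its underside 82 mm from the axis, 22 mm above the lid's origin
- lid_lug (a point): Outer end of the lug below the pointer, 64 mm from the axis, 11 mm above the lid's origin. Three such lugs, 17 mm wide (13 mm in the lowest 2 mm) and 8 to 14 mm above the origin, stand out from the plug to 64 mm from the axis, at 0, 105 and 230 degrees anticlockwise from the lid's x, seen from above. They clear the gaps of the collar by 1.5 mm a side, only with the pointer over the open mark
- lid_grip (a point): Point on the lid's axis in its bar grip, 54 mm above the lid's origin. The black bar is 70 mm long (along the lid's x), 18 mm wide (along y) and 34 mm tall (30 to 64 mm above the origin)
- jar: Bystander: glass jar, 56 mm in diameter, 85 mm tall; origin at its underside
- cup: Bystander: steel cup, 60 mm in diameter, 75 mm tall; origin at its underside
- shaker: Bystander: aluminium shaker, 44 mm in diameter, 82 mm tall; origin at its underside
- tape_roll: Bystander: cardboard tape core lying flat, 96 mm in diameter, 48 mm tall; origin at its underside
- plain_lid: Bystander: plain steel lid with a round knob, 108 mm in diameter, 32 mm tall; it belongs to another pot
- spatula: Bystander: spatula lying on the table
- tub: Bystander: open white tub, 120 x 90 x 55 mm; origin at its underside
There are look-alikes about, which are no part of the job. What is shaped like the lid but orange or turquoise is not meant.

How it is judged:
By the outcome, as a careful person would: the job done as asked, in the order asked, and still so for the second after the job is handed in, with the robot touching nothing.
It also fails if it takes over 72 s, if anything falls off the work surface, if the arm or the gripper's body presses on something with over 40 N, if the wrist force passes 120 N, or if a joint passes its speed limit or range.

## Robot

A 7-joint arm with a two-finger parallel gripper is mounted at the origin on the work surface. World frame = base frame: x ahead of the robot, y to its left, z up, the work surface at z = 0. Lengths are in m, angles in rad, forces in N, time in s.
With the tool pointing down it reaches from about 0.425 to 0.925 m from the base axis. Payload 6.8 kg.
Tool frame: the origin (TCP) lies midway between the tips of the shut fingers; the grasp point (between the pads) lies r.grip_point_offset behind it (r.grip_point_offset is the distance from the TCP to the grasp point, in m); z points along the fingers, y is the direction in which the jaws open and shut (so a half turn about z gives the same grasp; the last joint's range is limited). The gripper opens to 85 mm and grips with 20 to 120 N. Pads are 22 mm wide; open, the fingers measure 114 mm over their backs; the gripper's body (76 mm by 85 mm) begins 54 mm behind the grasp point. The pads swing forward as they close: fully open they stand 13 mm farther back than shut.
Start: joints at [-1.255, 0.477, 0.022, 1.555, -0.011, 1.109, -0.083], TCP at [0.278, 0.615, 0.231] pointing down, gripper open.
Joint ranges: [-2.96, 2.96], [-0.34, 2.1], [-1.41, 1.46], [0.24, 2.44], [-1.37, 4.51], [0.17, 1.92], [-2.96, 2.96]. Speed limits (rad/s): [2.39, 2.39, 3.14, 3.14, 3.14, 3.14, 3.14].

## Interface

Orientations are given as a rotation vector (axis times angle).
In Python, from bench import r gives the robot as it stands. The module is installed in compiled form; this text tells all that it offers.
- The arm moves only by the tool play_rows, never from a script. Its argument "deltas" is a list of rows, each a list of 3 entries, a list of its own where there are three numbers: the finger opening in mm, from 0 to 85.4, then the shift along the tool's x, y, z in mm, then the turn, a rotation vector about the tool's x, y, z in rad. A call has 1 to 8 rows; each row is the pose to reach, as a shift and turn from the pose measured when the call began, along the tool's axes at that moment; what a row does not reach only later rows make up. A row lasts 1/8 s, in which the tool goes at most 62.5 mm and 10.7 degrees, less where a joint would pass 70% of its speed; a pose out of reach is approached as far as the arm can. A call with a gripper value outside its range is refused whole. The fingers move at their own pace and stop on an object; "squeeze" is the grip in N (left out, the last holds). Time passes only in rows, so rows that repeat a pose let the fingers close. It gives the time, the measured TCP pose, the force and the opening at its end, in the units of the state.
- r.get_obs(): the state, without advancing time (a new reading comes with each control period).
- r.grab_frame(name): name is "side" or "top" or "wrist"; returns (picture, depth): 420x560x3 uint8, red, green, blue; 420x560 float32, m along the optical axis (not along the pixel's ray), 0 where there is no reading.
- r.camera_model(name): a dict with "mtx" (3x3 intrinsics, pixels), "rvec" (rotation vector, rad) and "tvec" (3), from world to camera coordinates, as OpenCV has them; the wrist camera has in their place "T_tool_cam" (4x4, takes a point from camera to tool coordinates, whose origin is the TCP and whose axes are the flange's). Camera axes: x right, y down, z forward; pixel columns grow to the right and rows downward; lengths in m; the calibration is good to about 2 mm. A picture is of the moment at which its call begins: read the wrist's pose just before it. camera_model takes no time and is no camera call.
- r.hand_in(): hands the job in, once; it reports no verdict.
The state is a dict: "clock": time; "joints": joint angles; "qvel": joint speeds; "tau": joint torques, N m; "tcp_pos": TCP position; "orientation": TCP orientation; "contact_force": force on the tool from outside, world axes, zero at the start; "moment": the same for the moment, N m; "grip_width": finger opening in m.
Only numpy, scipy, OpenCV 4.12 (cv2) and the standard library are available. Lean on these libraries where they do the work, as an engineer would, in place of code of your own. Each camera call takes 0.05 s, during which the arm holds its last target. There are 200 camera calls.

## Working session

There is one attempt and no reset: what is moved stays moved. The work goes in short steps, Python scripts to look and compute and a tool call to move; the robot and the scene stay as the last step left them, time stands still between calls to the robot, and variables do not carry over. Pictures are saved under pics/ and viewed, about 8 in all and at most 12, crops included, and the job is handed in when it is done.

Besides the shell and the picture viewer there is one more tool, called in YAML: its name, and indented under it one key for each argument. play_rows: Moves the arm, as the interface text tells. Its arguments: {"type":"object","properties":{"deltas":{"type":"array"},"squeeze":{"type":"number"}},"required":["deltas"]}

```bash
mkdir -p pics
cat > h.py <<'E'
import numpy as np, cv2
from scipy.spatial.transform import Rotation as R
from bench import r
def grab(name,fn):
    o=r.get_obs(); p,d=r.grab_frame(name); cv2.imwrite('pics/'+fn+'.png',p[:,:,::-1]); 
    np.savez('pics/'+fn+'.npz',p=p,d=d,pos=o['tcp_pos'],ori=o['orientation']); return p,d
def cam2world(name,fn):
    m=r.camera_model(name)
    if name=='wrist':
        z=np.load('pics/'+fn+'.npz'); T=np.eye(4);T[:3,:3]=R.from_rotvec(z['ori']).as_matrix();T[:3,3]=z['pos']
        return np.array(m['mtx']),T@np.array(m['T_tool_cam'])
    Rm=R.from_rotvec(np.ravel(m['rvec'])).as_matrix();T=np.eye(4);T[:3,:3]=Rm.T;T[:3,3]=-Rm.T@np.ravel(m['tvec'])
    return np.array(m['mtx']),T
def ray(name,fn,u,v,zh):
    K,T=cam2world(name,fn); d=T[:3,:3]@np.linalg.solve(K,[u,v,1]); c=T[:3,3]
    return c+d*(zh-c[2])/d[2]
def cloud(name,fn):
    K,T=cam2world(name,fn); d=np.load('pics/'+fn+'.npz')['d']; v,u=np.indices(d.shape)
    P=np.stack([u,v,np.ones_like(u)],-1)@np.linalg.inv(K).T*d[...,None]
    return P@T[:3,:3].T+T[:3,3]
def proj(name,fn,X):
    K,T=cam2world(name,fn); p=(np.array(X)-T[:3,3])@T[:3,:3]; p=p@K.T; return p[...,:2]/p[...,2:]
E
python3 - <<'E'
from h import *
print(r.get_obs(), r.grip_point_offset)
a,_=grab('top','top0'); b,_=grab('side','side0')
cv2.imwrite('pics/t0.png',cv2.resize(a[:,:,::-1],(800,600)))
print(r.camera_model('wrist'))
E
```

```text
{'clock': 0.0, 'joints': array([-1.25511598,  0.47779699,  0.02236732,  1.55643246, -0.01149257,
        1.10929499, -0.08312113]), 'qvel': array([-0.00109879,  0.00150216,  0.00114705, -0.00088033,  0.0008976 ,
        0.00082258,  0.00039848]), 'tau': array([-3.98763382e-05, -5.96450937e+01,  1.60707179e+00, -2.81196374e+01,
        1.22513555e-02,  9.20812832e-03,  1.02822770e-05]), 'tcp_pos': array([0.27735807, 0.61474783, 0.23033636]), 'orientation': array([-6.60685879e-01, -3.07110024e+00,  2.80951145e-03]), 'contact_force': array([-0.19422663, -0.48009077, -0.17552847]), 'moment': array([-0.03962985, -0.01016531,  0.00623011]), 'grip_width': 0.0858281590732901} 0.0187
{'mtx': array([[323.44184304,   0.        , 277.66413226],
       [  0.        , 323.44184304, 208.40443292],
       [  0.        ,   0.        ,   1.        ]]), 'T_tool_cam': array([[-1.27962926e-03, -9.55515506e-01, -2.94938097e-01,
         7.54442463e-02],
       [ 9.99998579e-01, -1.54636035e-03,  6.71136919e-04,
         5.52250621e-04],
       [-1.09736231e-03, -2.94936819e-01,  9.55516127e-01,
        -1.42685175e-01],
       [ 0.00000000e+00,  0.00000000e+00,  0.00000000e+00,
         1.00000000e+00]])}
```

View pics/t0.png

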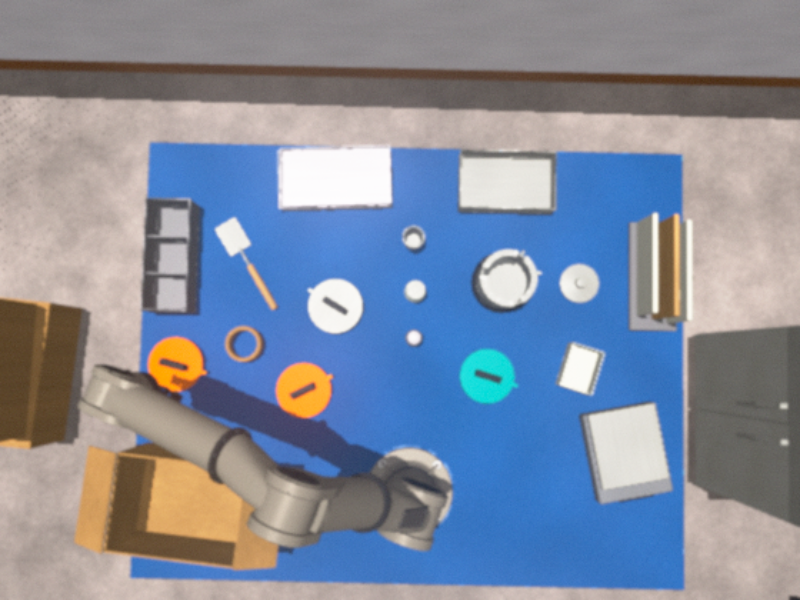

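View pics/side0.png

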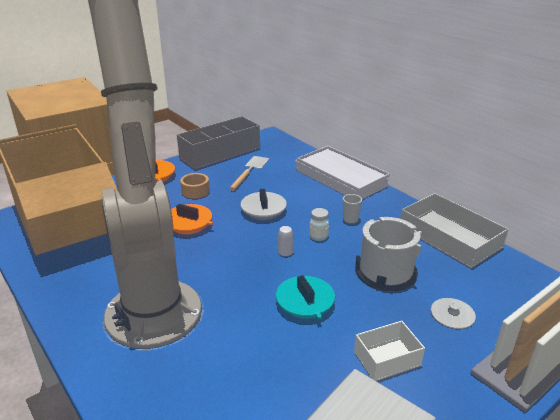

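The top view (800x600 scale) shows lid-shaped discs at (175,364) and (304,390), both orange, (488,376), turquoise, and (335,306), bare steel with a bar grip and a tab at (311,291). The steel one fits. The small disc at (580,283) is the plain lid with a knob, and the canister is at (506,280). I'll confirm this in an enlarged crop.

Run:
```python
from h import *
p=np.load('pics/top0.npz')['p'][:,:,::-1]
a=p[180:245,200:270]; b=p[165:230,320:390]
cv2.imwrite('pics/c0.png',np.hstack([cv2.resize(a,None,fx=5.7,fy=5.7,interpolation=2),cv2.resize(b,None,fx=5.7,fy=5.7,interpolation=2)]))
C=cloud('top','top0')
for n,(u,v) in {'lid':(234.5,214),'can':(354,196)}.items():
    print(n,ray('top','top0',u,v,.03 if n=='lid' else .13))
Z=C[...,2]
# lid disc: heights .02-.04 near
c=ray('top','top0',234.5,214,.03)
m=(np.hypot(C[...,0]-c[0],C[...,1]-c[1])<.11)&(Z>.02)&(Z<.042); print(m.sum(),C[m].mean(0),np.percentile(Z[m],[5,50,95]))
m2=(np.hypot(C[...,0]-c[0],C[...,1]-c[1])<.06)&(Z>.05); q=C[m2]; print('bar',q.mean(0),np.percentile(q[:,2],50)); w,V=np.linalg.eigh(np.cov(q[:,:2].T)); print(V[:,1],np.degrees(np.arctan2(V[1,1],V[0,1])))
c=ray('top','top0',354,196,.13)
m=(np.hypot(C[...,0]-c[0],C[...,1]-c[1])<.11)&(Z>.12)&(Z<.14); print('rim',m.sum(),C[m].mean(0),C[m].min(0),C[m].max(0))
```

```text
lid [0.49719551 0.21033515 0.03      ]
can [ 0.56672362 -0.23856025  0.13      ]
993 [0.49784436 0.21194056 0.03011106] [0.02236034 0.029882   0.0381127 ]
bar [0.49801938 0.21216696 0.06352544] 0.06399222185318876
[0.50387892 0.8637743 ] 59.74303928469075
rim 447 [ 0.57427722 -0.24618495  0.12966195] [ 0.49933823 -0.32942828  0.12004068] [ 0.64698839 -0.17128669  0.13955099]
```

View pics/c0.png

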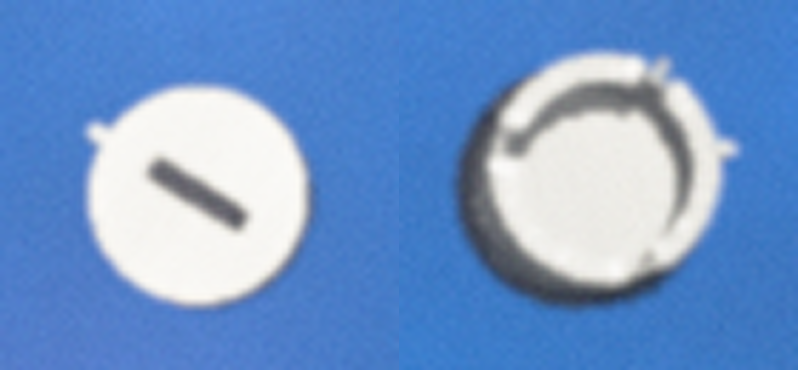

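The crops confirm it. The left one is the bare steel lid with the black bar and the pointer tab at (97,130), about 60° in world. In the right one, the rib is at (733,148) and the stud at (660,70), so canister x is about -80° and open about -30°. I'll look at the canister with the wrist camera first, then at the lid from the same relative view so the calibration error cancels.

```bash
cat >> h.py <<'E'
def goal(x,y,z,yaw,o=None):
    "shift (tool axes, mm) and turn (tool axes) to TCP x,y,z with tool z down, tool x at yaw deg"
    o=o or r.get_obs(); A=R.from_rotvec(o['orientation']); a=np.radians(yaw)
    B=R.from_matrix(np.array([[np.cos(a),np.sin(a),0],[np.sin(a),-np.cos(a),0],[0,0,-1]]))
    print('d',np.round(A.inv().apply(np.array([x,y,z])-o['tcp_pos'])*1000,1),'rot',np.round((A.inv()*B).as_rotvec(),3),'dist',np.linalg.norm(np.array([x,y,z])-o['tcp_pos']))
def st():
    o=r.get_obs(); M=R.from_rotvec(o['orientation']).as_matrix()
    print('t',round(o['clock'],2),'tcp',np.round(o['tcp_pos'],4),'yaw',round(np.degrees(np.arctan2(M[1,0],M[0,0])),2),'down',np.round(M[:,2],3),'F',np.round(o['contact_force'],1),'M',np.round(o['moment'],2),'w',round(o['grip_width'],4),'q',np.round(o['joints'],2))
E
python3 -c "
from h import *
st(); goal(.572,-.245,.23,150)"
```

```text
t 0.1 tcp [0.2774 0.6148 0.2304] yaw 155.72 down [-0.001 -0.002 -1.   ] F [-0.2 -0.9  0.5] M [-0.02  0.05  0.01] w 0.0854 q [-1.26  0.48  0.02  1.56 -0.01  1.11 -0.08]
d [-622.1 -662.6    1.6] rot [-0.002  0.     0.1  ] dist 0.9088640082741977
```

play_rows:
  deltas:
    - [85,[-43,-45,0],[0,0,0.05]]
    - [85,[-86,-91,0],[0,0,0.1]]
    - [85,[-128,-137,0],[0,0,0.1]]
    - [85,[-171,-182,0],[0,0,0.1]]
    - [85,[-214,-228,0],[0,0,0.1]]
    - [85,[-256,-273,0],[0,0,0.1]]
    - [85,[-299,-319,0],[0,0,0.1]]
    - [85,[-342,-364,0],[0,0,0.1]]

```text
clock: 1.1
tcp_pos: [0.4395, 0.1406, 0.2311]
orientation: [-0.813, -3.034, 0.002]
contact_force: [1.5, 0.9, -0.2]
grip_width: 0.0845
```

```bash
python3 -c "
from h import *
st(); goal(.572,-.245,.23,150)"
```

```text
t 1.1 tcp [0.4395 0.1406 0.2311] yaw 150.0 down [-0.    -0.001 -1.   ] F [ 1.5  0.9 -0.2] M [ 0.01 -0.12  0.01] w 0.0845 q [-0.69  0.12  0.27  2.06 -0.04  0.97  0.64]
d [-307.5 -267.7    1.5] rot [-0.001  0.     0.   ] dist 0.4076888334122982
```

play_rows:
  deltas:
    - [85,[-46,-40,0],[0,0,0]]
    - [85,[-92,-80,0],[0,0,0]]
    - [85,[-138,-120,0],[0,0,0]]
    - [85,[-184,-160,0],[0,0,0]]
    - [85,[-230,-200,1],[0,0,0]]
    - [85,[-276,-240,1],[0,0,0]]
    - [85,[-307.5,-267.7,1],[0,0,0]]
    - [85,[-307.5,-267.7,1],[0,0,0]]

```text
clock: 2.1
tcp_pos: [0.5714, -0.2492, 0.23]
orientation: [-0.821, -3.032, 0.006]
contact_force: [0.2, 0.4, -0.1]
grip_width: 0.0852
```

```bash
python3 -c "
from h import *
st(); p,d=grab('wrist','can1')
cv2.imwrite('pics/can1v.png',cv2.resize(p[:,:,::-1],(800,600),interpolation=2))"
```

```text
t 2.1 tcp [ 0.5714 -0.2492  0.23  ] yaw 149.68 down [-0.001 -0.004 -1.   ] F [ 0.2  0.4 -0.1] M [ 0.03  0.01 -0.01] w 0.0852 q [-0.06  0.42  0.51  1.71 -0.23  1.06  1.55]
```

View pics/can1v.png

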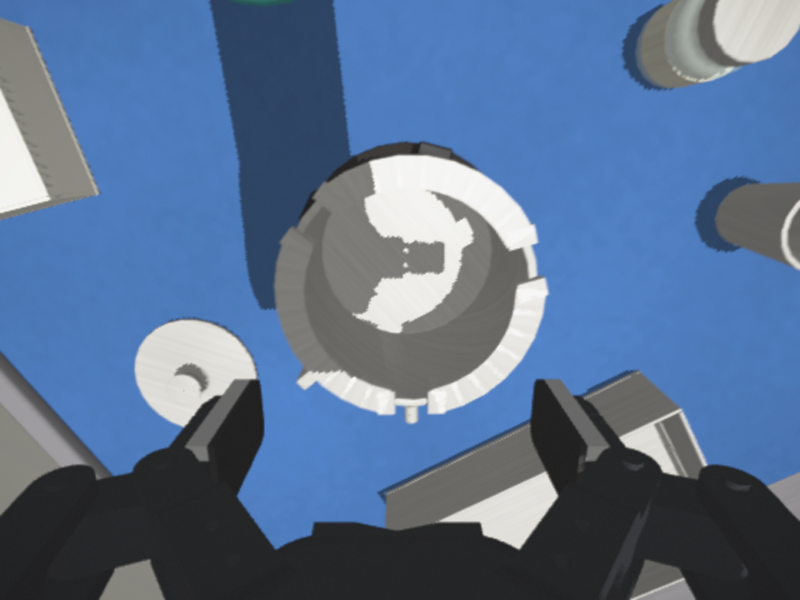

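Wrist view (800x600): the collar is centred at about (411,285), the rib at (305,380) and the stud at (411,412). The gaps are at (411,405), (305,215) and (535,265). I'll fit a collar template in the rim plane.

```bash
cat >> h.py <<'E'
from scipy.optimize import minimize
from scipy.ndimage import map_coordinates, gaussian_filter
def fit(fn,z,tmpl,x0,band=.004,half=.1,name='wrist'):
    m=(np.abs(cloud(name,fn)[...,2]-z)<band).astype(float)
    g=np.arange(-half,half,.001); X,Y=np.meshgrid(x0[0]+g,x0[1]+g)
    uv=proj(name,fn,np.stack([X,Y,np.full_like(X,z)],-1))
    M=map_coordinates(m,[uv[...,1],uv[...,0]],order=1)
    def c(p):
        a=np.radians(p[2]); dx,dy=X-p[0],Y-p[1]; lx=dx*np.cos(a)+dy*np.sin(a); ly=-dx*np.sin(a)+dy*np.cos(a)
        return np.mean((gaussian_filter(tmpl(lx,ly).astype(float),1.5)-gaussian_filter(M,1.5))**2)
    best=min((minimize(c,[x0[0]+i,x0[1]+j,x0[2]+k],method='Nelder-Mead',options=dict(initial_simplex=[[x0[0]+i,x0[1]+j,x0[2]+k],[x0[0]+i+.005,x0[1]+j,x0[2]+k],[x0[0]+i,x0[1]+j+.005,x0[2]+k],[x0[0]+i,x0[1]+j,x0[2]+k+4]],xatol=1e-5,fatol=1e-9)) for i,j,k in [(0,0,0),(.003,-.003,3),(-.003,.003,-3)]),key=lambda s:s.fun)
    return best.x,best.fun,M.mean()
def bar(lx,ly,a,x1,x2,w):
    a=np.radians(a); X=lx*np.cos(a)+ly*np.sin(a); Y=-lx*np.sin(a)+ly*np.cos(a); return (X>x1)&(X<x2)&(abs(Y)<w/2)
def can(lx,ly):
    rr=np.hypot(lx,ly); t=(rr>.058)&(rr<.072)
    for a in (50,155,280): t&=~bar(lx,ly,a,0,.068,.020)
    return t|bar(lx,ly,0,.07,.086,.008)
def lidt(lx,ly):
    rr=np.hypot(lx,ly); return (rr<.074)&~((abs(lx)<.035)&(abs(ly)<.009))|bar(lx,ly,0,.07,.086,.010)
E
python3 - <<'E'
from h import *
C=cloud('wrist','can1'); z=C[...,2]; m=(abs(z-.13)<.006)&(np.hypot(C[...,0]-.572,C[...,1]+.245)<.1)
print(m.sum(),np.median(z[m]),np.percentile(z[m],[5,95]))
print(fit('can1',float(np.median(z[m])),can,[.572,-.245,-80]))
print([np.degrees(np.arctan2(*( (ray('wrist','can1',u*.7,v*.7,.13)-ray('wrist','can1',411*.7,285*.7,.13))[[1,0]]))) for u,v in [(411,415),(303,382)]])
goal(.498,.212,.15,239.7)
goal(.498,.212,.13,239.7)
E
```

```text
10029 0.13008189872265255 [0.12643663 0.13124707]
(array([  0.57316658,  -0.24280564, -79.16487067]), np.float64(0.012218634221033418), np.float64(0.15253891623678778))
[np.float64(-29.867051818033282), np.float64(-77.13210577404048)]
d [293.8 359.7  79.2] rot [-1.000e-03 -2.000e-03 -1.568e+00] dist 0.47116542509996057
d [293.8 359.8  99.2] rot [-1.000e-03 -2.000e-03 -1.568e+00] dist 0.4749629911650509
```

play_rows:
  deltas:
    - [85,[38,46,0],[0,0,-0.18]]
    - [85,[76,92,0],[0,0,-0.36]]
    - [85,[114,139,0],[0,0,-0.54]]
    - [85,[152,186,0],[0,0,-0.72]]
    - [85,[190,233,0],[0,0,-0.9]]
    - [85,[228,279,0],[0,0,-1.08]]
    - [85,[266,325,20],[0,0,-1.26]]
    - [85,[293.8,359.8,50],[0,0,-1.44]]

```text
clock: 3.15
tcp_pos: [0.4964, 0.2167, 0.1797]
orientation: [-1.401, 2.812, 0.001]
contact_force: [1.0, 0.1, 0.1]
grip_width: 0.085
```

```bash
python3 -c "
from h import *
st(); goal(.498,.212,.13,239.7)"
```

```text
t 3.15 tcp [0.4964 0.2167 0.1797] yaw -127.04 down [-0.     0.001 -1.   ] F [1.  0.1 0.1] M [ 0.   -0.08 -0.04] w 0.085 q [-0.57  0.32  0.05  1.93 -0.02  0.89  1.99]
d [ 2.8 -4.1 49.7] rot [ 0.     0.001 -0.118] dist 0.04992876038635794
```

play_rows:
  deltas:
    - [85,[2.8,-4.1,25],[0,0,-0.118]]
    - [85,[2.8,-4.1,49.7],[0,0,-0.118]]
    - [85,[2.8,-4.1,49.7],[0,0,-0.118]]
    - [85,[2.8,-4.1,49.7],[0,0,-0.118]]

```text
clock: 3.65
tcp_pos: [0.4979, 0.2128, 0.1309]
orientation: [-1.565, 2.723, 0.001]
contact_force: [0.3, -0.2, 0.1]
grip_width: 0.0853
```

Run:
```python
from h import *
st(); p,d=grab('wrist','lid1')
C=cloud('wrist','lid1'); z=C[...,2]; m=(abs(z-.03)<.004)&(np.hypot(C[...,0]-.498,C[...,1]-.212)<.07)
print(m.sum(),np.median(z[m]))
x,f,mm=fit('lid1',float(np.median(z[m])),lidt,[.498,.212,60]); print(x,f,mm)
q=C[(z>.06)&(z<.068)&(np.hypot(C[...,0]-.498,C[...,1]-.212)<.05)]
print('bar',len(q),q.mean(0),cv2.minAreaRect((q[:,:2]*1000).astype(np.float32)))
L=np.radians(x[2]); P=[[x[0]+a*np.cos(L),x[1]+a*np.sin(L),.03] for a in (0,.074,.086)]
im=p[:,:,::-1].copy()
for u in proj('wrist','lid1',P): cv2.circle(im,tuple(int(t) for t in u),2,(0,0,255),-1)
y=[.57317,-.24281,-79.16]; t=np.load('pics/can1.npz')['p'][:,:,::-1].copy()
for a in np.radians(np.arange(0,360,10)):
  for rr,col in((.058,(0,0,255)),(.072,(0,160,0))):
    u=proj('wrist','can1',[y[0]+rr*np.cos(a),y[1]+rr*np.sin(a),.13]); cv2.circle(t,tuple(int(round(k)) for k in u),1,col,-1)
for a in (0,50,155,280):
    b=np.radians(a+y[2]); u=proj('wrist','can1',[y[0]+.082*np.cos(b),y[1]+.082*np.sin(b),.13]); cv2.circle(t,tuple(int(round(k)) for k in u),2,(255,0,255),-1)
cv2.imwrite('pics/chk.png',np.hstack([cv2.resize(im[60:320,150:430],None,fx=1.4,fy=1.4),cv2.resize(t[60:320,150:430],None,fx=1.4,fy=1.4)]))
```

```text
t 3.65 tcp [0.4979 0.2128 0.1309] yaw -120.23 down [ 0.001  0.001 -1.   ] F [ 0.3 -0.2  0.1] M [-0.05  0.02  0.04] w 0.0853 q [-0.54  0.38  0.02  1.97 -0.01  0.79  2.11]
21335 0.030190970857805144
[ 0.49798914  0.21347673 59.35103041] 0.009234454086776828 0.37924431862873814
bar 2441 [0.49642322 0.21103943 0.06383787] ((497.5526123046875, 212.90988159179688), (69.29035949707031, 17.960721969604492), 59.31149673461914)
```

View pics/chk.png

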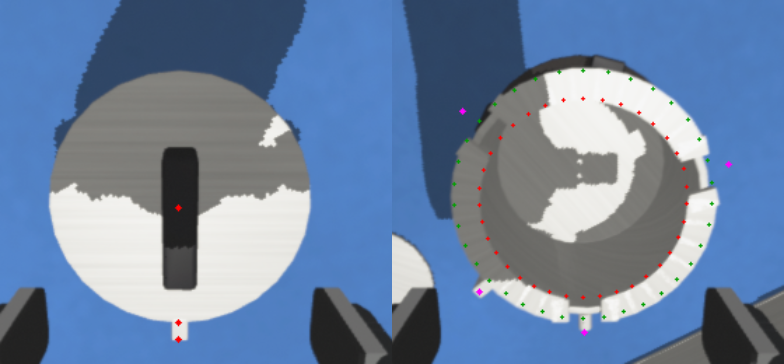

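Both fits overlay well. The lid centre, pointer and bar agree with the picture, and the mouth circle matches. The collar's outer edge is a little larger than my template, so I'll refit the canister with the outer radius free and start the grasp move.

Run:
```python
from h import *
for ro in (.072,.074,.075,.076):
  for gw in (0,.066,.08):
    def t(lx,ly):
        rr=np.hypot(lx,ly); t=(rr>.058)&(rr<ro)
        for a in (50,155,280): t&=~bar(lx,ly,a,0,gw,.020)
        return t|bar(lx,ly,0,.07,.086,.008)|bar(lx,ly,50,.07,.083,.008)
    x,f,_=fit('can1',.13,t,[.573,-.243,-80],band=.005); print(ro,gw,np.round(x,4),round(f,5))
goal(.4978,.2133,.100-.03,239.4)
```

```text
0.072 0 [  0.5739  -0.2437 -79.8508] 0.02751
0.072 0.066 [  0.5739  -0.2437 -79.3231] 0.01718
0.072 0.08 [  0.574   -0.2437 -79.2774] 0.01259
0.074 0 [  0.574   -0.2439 -79.7931] 0.02223
0.074 0.066 [  0.574   -0.2439 -79.2616] 0.01186
0.074 0.08 [  0.574   -0.2439 -79.132 ] 0.00473
0.075 0 [  0.574   -0.2439 -80.0399] 0.02437
0.075 0.066 [  0.574   -0.2439 -79.2081] 0.01401
0.075 0.08 [  0.574   -0.2439 -79.1478] 0.0055
0.076 0 [  0.574   -0.244  -79.8724] 0.02982
0.076 0.066 [  0.574   -0.244  -79.4443] 0.01948
0.076 0.08 [  0.574   -0.244  -79.1814] 0.00964
d [-0.1  0.8 61.2] rot [-0.     0.002  0.006] dist 0.06119332165959493
```

play_rows:
  deltas:
    - [85,[-0.1,0.8,40],[0,0,0.006]]
    - [85,[-0.1,0.8,75],[0,0,0.006]]
    - [85,[-0.1,0.8,95],[0,0,0.006]]
    - [85,[-0.1,0.8,95],[0,0,0.006]]
    - [40,[-0.1,0.8,95],[0,0,0.006]]
    - [10,[-0.1,0.8,95],[0,0,0.006]]
    - [5,[-0.1,0.8,95],[0,0,0.006]]
    - [5,[-0.1,0.8,95],[0,0,0.006]]
  squeeze: 80

```text
clock: 4.7
tcp_pos: [0.4982, 0.2136, 0.037]
orientation: [-1.555, 2.726, 0.001]
contact_force: [2.2, -0.9, 1.8]
grip_width: 0.0168
```

play_rows:
  deltas:
    - [5,[0,0,0],[0,0,0]]
    - [5,[0,0,0],[0,0,0]]
    - [5,[0,0,0],[0,0,0]]

```text
clock: 5.08
tcp_pos: [0.498, 0.2135, 0.037]
orientation: [-1.555, 2.726, 0.001]
contact_force: [-0.9, 0.2, 1.7]
grip_width: 0.0166
```

Run:
```python
from h import *
st(); p,d=grab('wrist','lid2')
C=cloud('wrist','lid2'); z=C[...,2]; m=(abs(z-.03)<.004)&(np.hypot(C[...,0]-.498,C[...,1]-.212)<.07)
print(m.sum(),np.median(z[m]))
im=p[:,:,::-1].copy(); cv2.imwrite('pics/lid2v.png',im)
```

```text
t 5.08 tcp [0.498  0.2135 0.037 ] yaw -120.59 down [ 0.002  0.002 -1.   ] F [-0.9  0.2  1.7] M [-0.08  0.15 -0.02] w 0.0166 q [-0.53  0.53  0.02  2.02 -0.02  0.59  2.1 ]
36623 0.030168677526493326
```

View pics/lid2v.png

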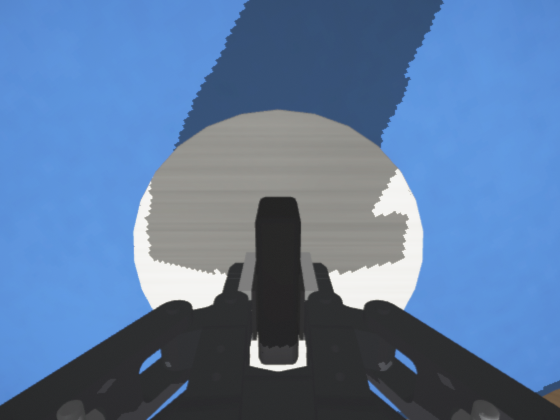

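Gripped on the bar (bar spans columns 256–300 centred between the pads, opening 16.6 mm). I'll lift and carry.

play_rows:
  deltas:
    - [5,[0,0,-20],[0,0,0]]
    - [5,[0,0,-60],[0,0,0]]
    - [5,[0,0,-110],[0,0,0]]
    - [5,[0,0,-160],[0,0,0]]
    - [5,[0,0,-190],[0,0,0]]
    - [5,[0,0,-190],[0,0,0]]

```text
clock: 5.88
tcp_pos: [0.4988, 0.2136, 0.2287]
orientation: [-1.553, 2.723, 0.001]
contact_force: [-0.2, -0.2, -3.9]
grip_width: 0.0168
```

Run:
```python
from h import *
st(); goal(.574,-.2439,.215,150.8)
```

```text
t 5.88 tcp [0.4988 0.2136 0.2287] yaw -120.6 down [ 0.006  0.004 -1.   ] F [-0.2 -0.2 -3.9] M [-0.01 -0.02 -0.05] w 0.0168 q [-0.55  0.26  0.03  1.88 -0.01  0.99  2.1 ]
d [ 355.6 -297.6   12.2] rot [0.003 0.007 1.546] dist 0.4638928911530571
```

play_rows:
  deltas:
    - [5,[37,-30,0],[0,0,0.15]]
    - [5,[75,-62,0],[0,0,0.31]]
    - [5,[115,-95,0],[0,0,0.47]]
    - [5,[155,-129,0],[0,0,0.63]]
    - [5,[195,-163,0],[0,0,0.79]]
    - [5,[235,-197,0],[0,0,0.95]]
    - [5,[275,-230,0],[0,0.003,1.11]]
    - [5,[310,-260,0],[0.003,0.007,1.27]]

```text
clock: 6.88
tcp_pos: [0.5634, -0.1874, 0.2249]
orientation: [-0.375, -3.116, 0.003]
contact_force: [-0.1, -1.0, -3.6]
grip_width: 0.0168
```

Run:
```python
from h import *
st(); goal(.574,-.2439,.195,150.8)
```

```text
t 6.88 tcp [ 0.5634 -0.1874  0.2249] yaw 166.28 down [-0.003 -0.001 -1.   ] F [-0.1 -1.  -3.6] M [ 0.06 -0.01 -0.03] w 0.0168 q [-0.13  0.37  0.44  1.79 -0.18  1.03  1.71]
d [-23.8 -52.3  29.9] rot [-0.002 -0.002  0.27 ] dist 0.06478896209173142
```

play_rows:
  deltas:
    - [5,[-12,-26,0],[-0.001,-0.001,0.14]]
    - [5,[-22,-48,8],[-0.002,-0.002,0.25]]
    - [5,[-23.8,-52.3,20],[-0.002,-0.002,0.27]]
    - [5,[-23.8,-52.3,29.9],[-0.002,-0.002,0.27]]
    - [5,[-23.8,-52.3,29.9],[-0.002,-0.002,0.27]]
    - [5,[-23.8,-52.3,29.9],[-0.002,-0.002,0.27]]

```text
clock: 7.62
tcp_pos: [0.5743, -0.2429, 0.1951]
orientation: [-0.789, -3.041, -0.0]
contact_force: [0.2, 0.3, -2.2]
grip_width: 0.0167
```

Run:
```python
from h import *
st(); p,d=grab('wrist','on1'); s,_=grab('side','side1')
w=cv2.resize(p[:,:,::-1],(533,400)); a=cv2.resize(s[:,:,::-1][150:300,330:430],(267,400),interpolation=2)
cv2.imwrite('pics/on1v.png',np.hstack([w,a])); goal(.574,-.2439,.160,150.8)
```

```text
t 7.62 tcp [ 0.5743 -0.2429  0.1951] yaw 150.92 down [-0.  0. -1.] F [ 0.2  0.3 -2.2] M [-0.03  0.   -0.02] w 0.0167 q [-0.07  0.46  0.5   1.75 -0.26  1.    1.59]
d [ 0.2 -0.6 35.6] rot [0.    0.001 0.001] dist 0.035586371421615956
```

View pics/on1v.png

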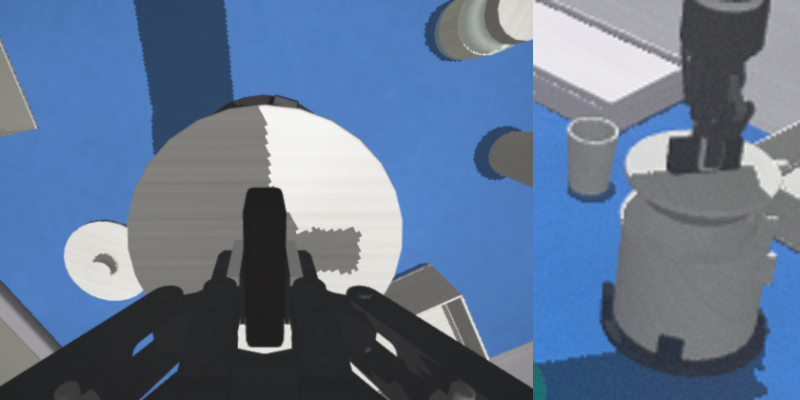

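The lid is level over the canister and centred by eye. The side crop shows the plug just above the rim. I'll lower gently.

play_rows:
  deltas:
    - [5,[0.2,-0.6,12],[0,0,0]]
    - [5,[0.2,-0.6,24],[0,0,0]]
    - [5,[0.2,-0.6,28],[0,0,0]]
    - [5,[0.2,-0.6,30],[0,0,0]]
    - [5,[0.2,-0.6,32],[0,0,0]]
    - [5,[0.2,-0.6,33],[0,0,0]]

```text
clock: 8.48
tcp_pos: [0.5741, -0.2439, 0.1627]
orientation: [0.79, 3.04, 0.0]
contact_force: [0.6, -1.0, -3.0]
grip_width: 0.0171
```

Run:
```python
from h import *
st()
```

```text
t 8.47 tcp [ 0.5741 -0.2439  0.1627] yaw 150.87 down [ 0.001 -0.    -1.   ] F [ 0.6 -1.  -3. ] M [0.05 0.05 0.02] w 0.0171 q [-0.05  0.5   0.48  1.77 -0.28  0.94  1.61]
```

play_rows:
  deltas:
    - [5,[0,0,2],[0,0,0]]
    - [5,[0,0,4],[0,0,0]]
    - [5,[0,0,6],[0,0,0]]
    - [5,[0,0,7],[0,0,0]]

```text
clock: 8.98
tcp_pos: [0.574, -0.2439, 0.1555]
orientation: [0.79, 3.04, 0.0]
contact_force: [0.3, -0.4, -4.7]
grip_width: 0.0167
```

Run:
```python
from h import *
st()
```

```text
t 8.97 tcp [ 0.574  -0.2439  0.1555] yaw 150.87 down [ 0.001 -0.    -1.   ] F [ 0.3 -0.4 -4.7] M [0.   0.02 0.01] w 0.0167 q [-0.05  0.51  0.48  1.78 -0.28  0.92  1.61]
```

The lid is below the lug-resting height (TCP 0.159) with no contact force, so the lugs are in the gaps. Continuing down to the rim.

play_rows:
  deltas:
    - [5,[0,0,3],[0,0,0]]
    - [5,[0,0,6],[0,0,0]]
    - [5,[0,0,8.5],[0,0,0]]
    - [5,[0,0,9.5],[0,0,0]]
    - [5,[0,0,10.3],[0,0,0]]
    - [5,[0,0,10.8],[0,0,0]]

```text
clock: 9.72
tcp_pos: [0.574, -0.2439, 0.145]
orientation: [0.79, 3.04, 0.0]
contact_force: [-1.7, 0.8, 1.6]
grip_width: 0.0167
```

Run:
```python
from h import *
st(); goal(.574,-.2439,.1445,100.8)
```

```text
t 9.72 tcp [ 0.574  -0.2439  0.145 ] yaw 150.87 down [ 0.001  0.    -1.   ] F [-1.7  0.8  1.6] M [0.11 0.42 0.03] w 0.0167 q [-0.04  0.52  0.47  1.79 -0.29  0.9   1.62]
d [ 0.  -0.   0.5] rot [0.001 0.    0.874] dist 0.0005243604265192386
```

Fully down (origin at 0.108, slight upward contact force). Now I'll turn it clockwise.

play_rows:
  deltas:
    - [5,[0,0,0.2],[0,0,0.1]]
    - [5,[0,0,0.2],[0,0,0.2]]
    - [5,[0,0,0.2],[0,0,0.3]]
    - [5,[0,0,0.2],[0,0,0.4]]
    - [5,[0,0,0.2],[0,0,0.5]]
    - [5,[0,0,0.2],[0,0,0.6]]
    - [5,[0,0,0.2],[0,0,0.7]]
    - [5,[0,0,0.2],[0,0,0.78]]

```text
clock: 10.72
tcp_pos: [0.5746, -0.244, 0.1451]
orientation: [1.889, 2.508, 0.001]
contact_force: [0.8, -0.4, -2.0]
grip_width: 0.0173
```

Run:
```python
from h import *
st(); goal(.574,-.2439,.1449,100.8)
```

```text
t 10.72 tcp [ 0.5746 -0.244   0.1451] yaw 106.04 down [ 0.002 -0.001 -1.   ] F [ 0.8 -0.4 -2. ] M [-0.1  -0.09  0.08] w 0.0173 q [-0.18  0.57  0.67  1.8  -0.43  0.93  0.96]
d [ 0.3 -0.5  0.2] rot [0.002 0.001 0.091] dist 0.0006157504388989445
```

play_rows:
  deltas:
    - [5,[0.2,-0.4,0.2],[0,0,0.03]]
    - [5,[0.2,-0.4,0.2],[0,0,0.06]]
    - [5,[0.2,-0.4,0.2],[0,0,0.08]]
    - [5,[0.2,-0.4,0.2],[0,0,0.1]]
    - [5,[0.2,-0.4,0.2],[0,0,0.11]]
    - [5,[0.2,-0.4,0.2],[0,0,0.12]]

```text
clock: 11.48
tcp_pos: [0.5739, -0.2446, 0.1451]
orientation: [2.034, 2.391, -0.0]
contact_force: [-1.5, -3.1, -1.4]
grip_width: 0.0166
```

Run:
```python
from h import *
st()
```

```text
t 11.47 tcp [ 0.5739 -0.2446  0.1451] yaw 99.23 down [ 0.002 -0.002 -1.   ] F [-1.5 -3.1 -1.4] M [-0.83  0.27  1.31] w 0.0166 q [-0.2   0.58  0.7   1.8  -0.45  0.93  0.86]
```

play_rows:
  deltas:
    - [5,[0,0.3,0],[0,0,0.015]]
    - [5,[0,0.3,0],[0,0,0.03]]
    - [5,[0,0.3,0],[0,0,0.03]]

```text
clock: 11.85
tcp_pos: [0.574, -0.2446, 0.1451]
orientation: [2.068, 2.362, -0.002]
contact_force: [-3.3, -3.4, 0.7]
grip_width: 0.0167
```

Run:
```python
from h import *
st()
```

```text
t 11.85 tcp [ 0.574  -0.2446  0.1451] yaw 97.6 down [ 0.001 -0.002 -1.   ] F [-3.3 -3.4  0.7] M [-0.72  0.74  2.27] w 0.0167 q [-0.2   0.58  0.71  1.8  -0.46  0.93  0.84]
```

The moment rises to 2.3 Nm, so the lid is against its stop. I'll ease off the twist, release and rise.

play_rows:
  deltas:
    - [5,[0,0,0],[0,0,-0.03]]
    - [5,[0,0,0],[0,0,-0.03]]
    - [25,[0,0,0],[0,0,-0.03]]
    - [60,[0,0,0],[0,0,-0.03]]
    - [85,[0,0,0],[0,0,-0.03]]
    - [85,[0,0,0],[0,0,-0.03]]
    - [85,[0,0,-40],[0,0,-0.03]]
    - [85,[0,0,-85],[0,0,-0.03]]

```text
clock: 12.85
tcp_pos: [0.5735, -0.244, 0.2305]
orientation: [2.034, 2.394, -0.003]
contact_force: [1.4, -0.2, 1.1]
grip_width: 0.0853
```

play_rows:
  deltas:
    - [85,[0,0,-15],[0,0,0]]
    - [85,[0,0,-15],[0,0,0]]
    - [85,[0,0,-15],[0,0,0]]

```text
clock: 13.22
tcp_pos: [0.5728, -0.2433, 0.2439]
orientation: [-2.033, -2.393, 0.004]
contact_force: [-0.9, -0.1, -0.8]
grip_width: 0.0854
```

Run:
```python
from h import *
st(); p,d=grab('wrist','end1'); s,_=grab('side','side2')
C=cloud('wrist','end1'); z=C[...,2]; m=(abs(z-.138)<.008)&(np.hypot(C[...,0]-.574,C[...,1]+.244)<.07)
zz=np.median(z[m]); print(m.sum(),zz)
A=C[m]; print('plane',np.linalg.lstsq(np.c_[A[:,:2]-[.574,-.244],np.ones(len(A))],A[:,2],rcond=None)[0])
print(fit('end1',float(zz),lidt,[.574,-.244,-79.2],band=.005))
w=cv2.resize(p[:,:,::-1],(533,400)); a=cv2.resize(s[:,:,::-1][200:290,340:440],(267,400),interpolation=2)
cv2.imwrite('pics/end1v.png',np.hstack([w,a]))
```

```text
t 13.22 tcp [ 0.5728 -0.2433  0.2439] yaw 99.31 down [-0.003 -0.001 -1.   ] F [-0.9 -0.1 -0.8] M [ 0.02  0.01 -0.04] w 0.0854 q [-0.26  0.47  0.78  1.71 -0.36  1.11  0.79]
20414 0.13806653683362358
plane [0.00110101 0.00089684 0.13807084]
(array([  0.57366928,  -0.24288631, -79.69393736]), np.float64(0.009025479345086632), np.float64(0.3799477269695654))
```

View pics/end1v.png

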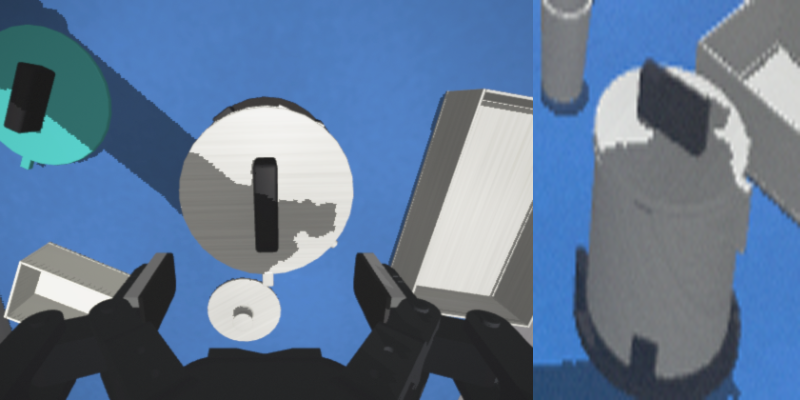

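The lid is flat (disc top 138.1 mm, tilt about 0.1%). Its pointer at (267,280) is at -79.7°, against -79.2 to -79.9° measured for the rib. The gripper is clear and the other things are untouched, so I'll hand in.

```bash
python3 -c "
from h import *
print(r.hand_in())"
```

```text
the job is handed in; nothing more can be done
None
```

The canister is closed with the plain steel locking lid, and I have handed the job in at about 13 s on the robot's clock. I picked the lid up by its bar and lowered it with the pointer over the stud. The lugs went through the gaps with almost no force. I then turned it clockwise about 50° until it came up against the stop, where the wrist moment rose to 2.3 N·m, and released it.

**Last checks:**
- **Height:** the disc's top is flat at 138.1 mm; fully down should give 138 mm.
- **Angle:** the pointer is at -79.7°. The rib measures -79.2° from the collar fit and -79.9° from the stud, so the two readings differ by 0.7° and the pointer lies between them.
- **Position:** the final fit puts the lid's centre about 1 mm from the measured canister centre, within the 2 mm calibration.
- **Surroundings:** the gripper was open and well above the lid when I handed in. I touched nothing else, and the things in the last view showed no sign of having moved. No check failed.

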